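# Fetch the rear slide carrier from a crowded hook into the staining dish

### The arm

A 6-joint arm with a two-finger parallel gripper is mounted at the origin on the work surface. World frame = base frame: x ahead of the robot, y to its left, z up, the work surface at z = 0. Lengths are in mm, angles in rad, forces in N, time in s.
With the tool pointing down it reaches from about 275 to 825 mm from the base axis. Payload 4.9 kg.
Tool frame: the origin (TCP) lies at the very end of the fingers, on their centre line; the grasp point (between the pads) lies 19 mm behind it; z points along the fingers, y is the line along which they close (so a half turn about z gives the same grasp; the last joint's range is limited). The gripper opens to 85 mm and grips with 20 to 120 N. Pads are 22 mm wide; open, the fingers measure 114 mm over their backs; the gripper's body (76 mm by 85 mm) begins 54 mm behind the grasp point. The pads swing forward as they close: fully open they stand 13 mm farther back than shut.
Start: joints at [-1.288, 0.326, -0.193, 1.052, 0, 1.437], TCP at [222.673, -502.927, 231.281] pointing down, gripper open.
Joint ranges: [-2.65, 2.65], [-0.97, 1.79], [-1.3, 1.35], [-1.93, 2.1], [-1.47, 1.37], [-3.14, 3.14]. Speed limits (rad/s): [2.57, 2.57, 3.14, 3.14, 3.14, 3.14].

### API

Orientations are given as [roll, pitch, yaw] about the fixed x, y, z axes, in that order (R = Rz(yaw) Ry(pitch) Rx(roll)).
In Python, from bench import bot, solve_ik, imaging gives the robot as it stands. Calls block until the motion is done:
- bot.move_ptp(position, orientation): joint-space move of the TCP to a pose.
- bot.movel(position, rot=None, max_speed=150, threshold=None): straight line of the TCP; rot=None keeps the orientation; max_speed is the mean speed in mm/s. With threshold (N) it stops when the force on the tool has changed by that much, and returns True; else False.
- bot.move_j(angles): joint-space move.
- bot.grip(opening, effort=None): opening from 0.0 (shut) to 1.0 (fully open); effort is the grip in N (None keeps the last); returns when the fingers have stopped.
- bot.dwell(seconds).
- solve_ik(position, orientation): joint angles nearest the present ones, or None.
- bot.get_state(): the state.
- imaging.capture(name): name is "side" or "top"; returns the picture (400x640x3 uint8, blue, green, red); there is no depth.
- imaging.camera_model(name): a dict with "K" (3x3 intrinsics, pixels), "k1" (the pictures are not rectified: a ray, as slopes to the right and down, at radius r is drawn at 1 + k1 r^2 times it, then the intrinsics apply), "position" and "rotation" of the camera in the world. Camera axes: x right, y up, looking along -z (the intrinsics and any distortion apply to the point x, -y, -z); pixel columns grow to the right and rows downward; lengths in mm; the calibration is good to about 2 mm. A picture is of the moment at which its call begins. camera_model takes no time and is no camera call.
A pose or a line that the arm cannot do raises bot.IKError and nothing moves.
- bot.sign_off(): hands the job in; it is judged then, once.
The state is a dict: "t": time; "qpos": joint angles; "joint_velocities": joint speeds; "effort": joint torques, N m; "tcp_pos": TCP position; "orientation": TCP orientation; "contact_force": force on the tool from outside, world axes, zero at the start; "wrist_torque": the same for the moment, N m; "opening": opening from 0.0 (shut) to 1.0 (fully open); "gripper_force": force on a finger pad.
Only numpy, scipy, OpenCV 4.12 (cv2) and the standard library are available. Lean on these libraries where they do the work, as an engineer would, in place of code of your own. Each camera call takes 0.05 s, during which the arm holds its last target. There are 200 camera calls.

### The job

The orange slide carrier hangs at the back of the crowded hook and is needed in the green staining dish. First move the blue and the white carriers one by one to the empty hook and leave both hanging there, then take the orange one off and seat it upright in the dish, fully down on the yellow lift plate, and let go. The empty hook and the plate have been set to new heights and are springy: feel for each, let it take the weight before letting go (no dropping), do not lean on the hook with more than 12 N or push in the dish with more than 20 N, and leave the dropper bottle, the jar and the counter undisturbed.

Things in the scene. Friction and masses are not known exactly. Their poses are not given: they have to be found in the camera images.
- carrier_blue: Blue slide carrier, 166 mm tall, 0.1-0.25 kg. Origin: underside centre. In mm: rack 26 (x) x 64 (y) x 50; handle frame 12 thick, 52 wide; window 40 wide, from z = 56 to the peak z = 126 of its V roof, hooked along x (at rest peak 6 above arm axis); on top a grip block 20 x 24 (y), z = 128-166: pinch across y, tips above z = 130. Starts front or middle on the crowded hook, 40 mm pitch.
- carrier_white: White slide carrier, 166 mm tall, 0.1-0.25 kg. Origin: underside centre. In mm: rack 26 (x) x 64 (y) x 50; handle frame 12 thick, 52 wide; window 40 wide, from z = 56 to the peak z = 126 of its V roof, hooked along x (at rest peak 6 above arm axis); on top a grip block 20 x 24 (y), z = 128-166: pinch across y, tips above z = 130. Starts front or middle on the crowded hook, 40 mm pitch.
- carrier_orange: Orange slide carrier, 166 mm tall, 0.1-0.25 kg. Origin: underside centre. In mm: rack 26 (x) x 64 (y) x 50; handle frame 12 thick, 52 wide; window 40 wide, from z = 56 to the peak z = 126 of its V roof, hooked along x (at rest peak 6 above arm axis); on top a grip block 20 x 24 (y), z = 128-166: pinch across y, tips above z = 130. Starts rearmost on the crowded hook, 42 mm from the post.
- home_stand: Crowded hook stand, fixed. Origin: bench level, post axis (post 16 dia, 232 mm tall). Round arm, 10 mm dia, level along -x from a 26 mm clamp; its end turns up, 8 mm above the arm's top, and ends 168 mm from the post axis. Arm axis 190 mm above the bench, rigid.
- spare_stand: Empty hook stand, fixed. Origin: bench level, post axis (post 16 dia, 232 mm tall). Round arm, 10 mm dia, level along -x from a 26 mm clamp; its end turns up, 8 mm above the arm's top, and ends 168 mm from the post axis. Arm axis 168-212 mm above the bench, NOT measured; it gives 0.33 mm per N on a spring, 8 mm at most; at most 12 N on it, carriers' weight included.
- dish: Green staining dish, fixed. Origin: underside centre. Well 32 (x) x 70 mm (y), straight walls to 60 mm above the bench, flared lip to 66 mm; a carrier's rack fits with 3 mm play per side, x along x (either way round). In it a yellow lift plate, its top 6-36 mm above the bench, NOT measured; its pad gives 0.2 mm per N. At most 20 N on the dish.
- dropper: White dropper bottle with red cap, 32 mm diameter, 65 mm tall, loose. Origin: centre of its underside. Bystander.
- jar: Amber jar with black lid, 48 mm diameter, 55 mm tall, loose. Origin: centre of its underside. Bystander.
- counter: Grey cell counter with buttons, 70 x 100 x 40 mm, loose. Origin: centre of its underside. Bystander.
There are look-alikes about, which are no part of the job. There is more than one size of the carrier_orange; the one meant has the size given above.

How it is judged:
By the outcome, as a careful person would: the job done as asked, in the order asked, and still so for the second after the job is handed in, with the robot touching nothing.
It also fails if it takes over 72 s, if anything falls off the work surface, if the arm or the gripper's body presses on something with over 40 N, if the wrist force passes 120 N, or if a joint passes its speed limit or range.

## Working session

There is one attempt and no reset: what is moved stays moved. The work goes in short steps, each a Python script; the robot and the scene stay as the last script left them, time stands still between calls to the robot, and variables do not carry over. Pictures are saved under pics/ and viewed, at most 10 in all, crops included, and the job is handed in when it is done.

```bash
mkdir -p pics; ls; python3 - <<'E'
from bench import bot, imaging
import cv2
for n in("side","top"):
    m=imaging.camera_model(n);print(n,m)
    cv2.imwrite(f"pics/{n}0.png",imaging.capture(n))
s=bot.get_state();print(s)
E
```

```text
pics
side {'K': array([[515.08153238,   0.        , 316.54115498],
       [  0.        , 515.08153238, 196.35938933],
       [  0.        ,   0.        ,   1.        ]]), 'k1': -0.06133218826691379, 'position': array([514.67628717, 977.89258466, 972.91249402]), 'rotation': array([ 0.81624628,  0.00959558, -3.12309018])}
top {'K': array([[476.97873755,   0.        , 319.00557129],
       [  0.        , 476.97873755, 197.45066801],
       [  0.        ,   0.        ,   1.        ]]), 'k1': -0.0400575883870128, 'position': array([ 450.85469942,   46.54429791, 1184.70482138]), 'rotation': array([ 0.08330247, -0.0054479 , -1.56403396])}
{'t': 0.1, 'qpos': array([-1.28817921e+00,  3.26896365e-01, -1.93490541e-01,  1.05202025e+00,
       -8.16339173e-06,  1.43662751e+00]), 'joint_velocities': array([ 0.00055976, -0.00225487,  0.00096313,  0.00110804, -0.00061696,
        0.0021807 ]), 'effort': array([ 3.19759592e-04, -4.44240332e+01,  2.63037908e+01,  7.90339080e-03,
       -1.78674304e-04,  6.02034135e-06]), 'tcp_pos': array([ 222.52624496, -502.38789538,  230.56313994]), 'orientation': array([-3.13999521e+00, -2.07385103e-04,  4.16785775e-01]), 'contact_force': array([-0.22367382, -0.39509957, -0.05493649]), 'wrist_torque': array([-0.01310821, -0.0200485 , -0.01924244]), 'gripper_force': 0.0, 'opening': 1.0006751893906751}
```

View pics/side0.png

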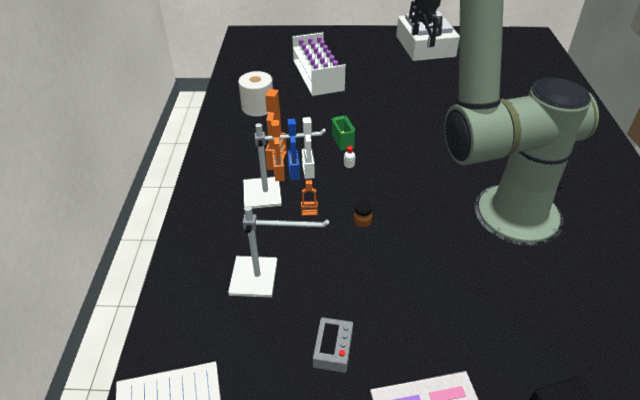

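View pics/top0.png

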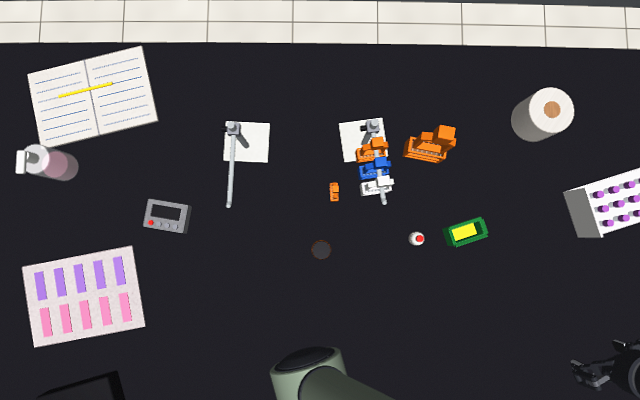

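Orange candidates: the large one standing on the bench at top (430,145), the small one at top (334,191), and the rearmost one on the crowded hook at top (372,150) / side (279,150). The hooked one fits, since it hangs rearmost with the blue and white carriers. I'll confirm this in an enlarged crop and measure from it.

```bash
cat > h.py <<'E'
import numpy as np, cv2
from scipy.spatial.transform import Rotation as R
from scipy.optimize import least_squares
from bench import bot, solve_ik, imaging
def proj(n,P):
    m=imaging.camera_model(n); c=R.from_euler('xyz',m['rotation']).inv().apply(np.atleast_2d(P)-m['position'])
    s=np.c_[c[:,0],-c[:,1]]/-c[:,2:3]; s=s*(1+m['k1']*(s**2).sum(1,keepdims=True))
    return s*m['K'][0,0]+m['K'][:2,2]
def onz(n,px,z):
    return least_squares(lambda q:(proj(n,[q[0],q[1],z])-px).ravel(),[450,0]).x
def tri(pt,ps):
    f=lambda q:np.r_[(proj('top',q)-pt).ravel(),(proj('side',q)-ps).ravel()]
    r=least_squares(f,[500,0,100]);return r.x,np.abs(r.fun).max()
E
python3 - <<'E'
import cv2
t=cv2.imread('pics/top0.png')[105:255,210:500];s=cv2.imread('pics/side0.png')[80:305,225:380]
t=cv2.resize(t,(794,411),interpolation=cv2.INTER_CUBIC) # x2.738
cv2.imwrite('pics/t1.png',t)
cv2.imwrite('pics/s1.png',cv2.resize(s,None,fx=2.66,fy=2.66,interpolation=cv2.INTER_CUBIC))
E
```

```text
(no output)
```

View pics/t1.png

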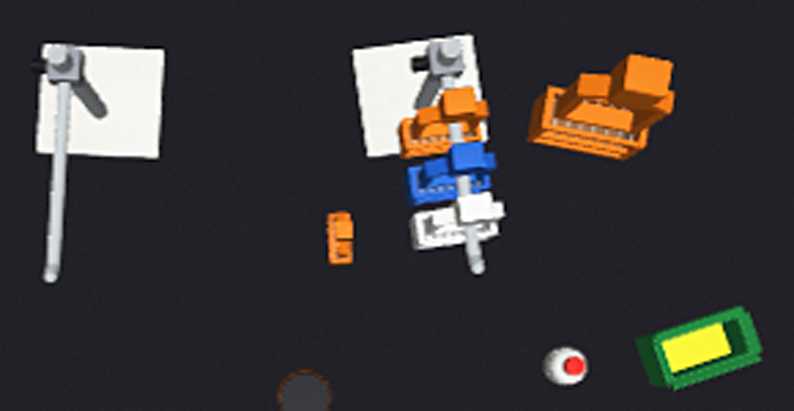

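View pics/s1.png

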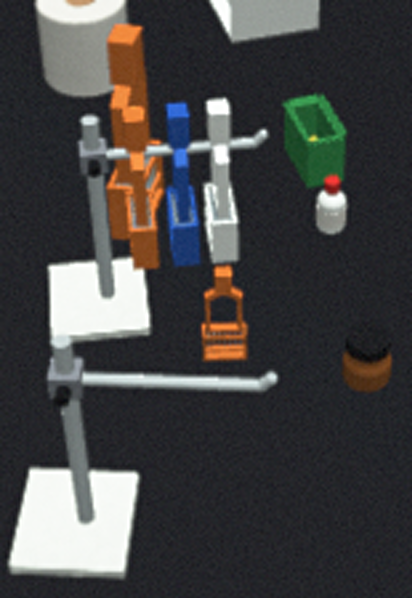

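The crop confirms it: the orange carrier at the back of the hook (t1 460,120 / s1 140,190) is the same size as the blue and white ones. The bench-standing orange at t1 (610,105) is oversized and the one at t1 (340,237) is small. The order from the front is white, blue, orange.

```bash
python3 - <<'E'
from h import *
T=lambda x,y:np.array([210+x/2.738,105+y/2.74]); S=lambda x,y:np.array([225+x/2.66,80+y/2.66])
np.set_printoptions(precision=1,suppress=True)
for n,a,b in [('hpost',T(450,46),S(90,120)),('htip',T(477,266),S(264,134)),('spost',T(63,49),S(62,341)),('stip',T(50,275),S(272,378)),
  ('wtop',T(485,200),S(218,103)),('btop',T(477,152),S(178,106)),('otop',T(466,98),S(134,112)),('dropcap',T(574,365),S(332,182)),('jar',T(304,395),S(368,345))]: print(n,*tri(a,b))
print('hpost232',onz('top',T(450,46),232),'htip203',onz('top',T(477,266),200))
t=cv2.imread('pics/top0.png');hsv=cv2.cvtColor(t,cv2.COLOR_BGR2HSV)
g=cv2.inRange(hsv,(45,100,40),(80,255,255))
y=cv2.inRange(hsv,(22,120,100),(34,255,255))
for k,m in(('g',g),('y',y)):
    m[:200]=0;m[260:]=0;m[:,:430]=0;m[:,500:]=0
    c=np.argwhere(m)[:,::-1].astype(np.float32);print(k,len(c),cv2.minAreaRect(c),np.median(t[m>0],0))
cv2.imwrite('pics/d1.png',cv2.resize(np.hstack([t[210:255,435:495]]),None,fx=12,fy=12,interpolation=cv2.INTER_NEAREST))
E
```

```text
hpost [685.6 -70.  229.4] 0.47301351953967696
htip [523.8 -94.  196.3] 0.570449953350419
spost [680.3 219.  225.1] 1.298641893097539
stip [514.6 230.2 196.2] 0.48134827925156287
wtop [568.8 -95.1 231.6] 1.232005124899672
btop [605.1 -89.3 231.9] 0.7756622338339412
otop [645.9 -81.6 230.4] 0.6914474341766095
dropcap [ 449.8 -197.2   58. ] 0.14103163793322437
jar [421.7  35.4  40.5] 0.39560470540266124
hpost232 [685.8 -69.7] htip203 [524.5 -93.5]
g 646 ((465.2500305175781, 232.25003051757812), (22.135942459106445, 43.323204040527344), 71.56504821777344) [ 57.  118.5  33. ]
y 269 ((464.1500244140625, 231.4499969482422), (11.700427055358887, 22.76839828491211), 71.56504821777344) [ 57. 248. 252.]
```

View pics/d1.png

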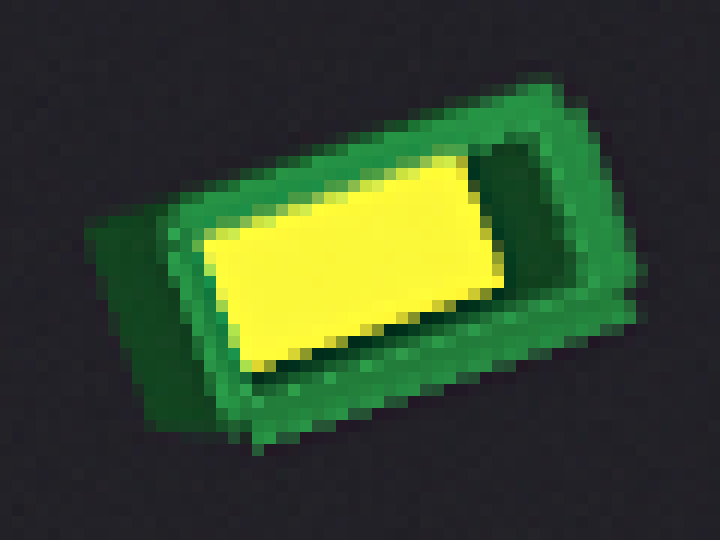

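The dish crop shows the well rim at z=60, with corners near crop (198,240), (528,135), (580,288) and (250,385). I'll check the model against the pictures with an overlay.

```bash
cat > ov.py <<'E'
from h import *
np.set_printoptions(precision=3,suppress=True)
def box(o,yaw,cx,cy,cz,lx,ly,lz):
    P=[(cx+a*lx/2,cy+b*ly/2,cz+c*lz/2) for c in(-1,1) for a,b in((-1,-1),(1,-1),(1,1),(-1,1))]
    P=R.from_euler('z',yaw).apply(P)+o
    return [(P[i],P[j]) for i,j in((0,1),(1,2),(2,3),(3,0),(4,5),(5,6),(6,7),(7,4),(0,4),(1,5),(2,6),(3,7))]
def carrier(o,yaw): return box(o,yaw,0,0,25,26,64,50)+box(o,yaw,0,0,147,20,24,38)
def stand(o,yaw,h):
    f=lambda *p:R.from_euler('z',yaw).apply(p)+o
    return [(f(0,0,0),f(0,0,232)),(f(0,0,h),f(-163,0,h)),(f(-163,0,h),f(-163,0,h+13))]
def draw(n,img,segs,x0,y0,x1,y1,k):
    v=cv2.resize(img[y0:y1,x0:x1],None,fx=k,fy=k,interpolation=cv2.INTER_CUBIC)
    for a,b,c in segs:
        p=proj(n,[a,b])
        p=((p-[x0,y0]+.5)*k*8).astype(int)
        cv2.line(v,tuple(map(int,p[0])),tuple(map(int,p[1])),c,1,cv2.LINE_AA,3)
    return v
def col(s,c): return [(a,b,c) for a,b in s]
E
cat > ov1.py <<'E'
from ov import *
C=[onz('top',np.array([435+x/12-.5,210+y/12-.5]),60) for x,y in((198,240),(528,135),(580,288),(250,385))]
C=np.array(C);dc=C.mean(0);d=(C[0]+C[3]-C[1]-C[2])/2;dyaw=np.arctan2(d[1],d[0])-np.pi/2
w=C[0]-C[3]+C[1]-C[2];print('dish',C,dc,np.linalg.norm(d),'yaw',dyaw,np.arctan2(w[1],w[0]))
H=np.array([686,-71,0.]);hy=.15;S=np.array([681,219,0.]);sy=-.068
segs=col(stand(H,hy,190),(255,255,0))+col(stand(S,sy,188),(255,255,0))
for k in(42,82,122): segs+=col(carrier(H+R.from_euler('z',hy).apply([-k,0,70]),hy),(0,255,0))
segs+=col(box(np.r_[dc,0],dyaw,0,0,30,32,70,60),(255,0,255))
a=draw('top',cv2.imread('pics/top0.png'),segs,215,110,495,255,2.8)
b=draw('side',cv2.imread('pics/side0.png'),segs,225,80,380,305,2.6)
cv2.imwrite('pics/ovt.png',a);cv2.imwrite('pics/ovs.png',b)
E
python3 ov1.py
```

```text
dish [[ 471.021 -271.528]
 [ 492.081 -337.612]
 [ 461.958 -347.396]
 [ 442.601 -281.421]] [ 466.915 -309.489] 69.05331869113509 yaw 0.29700078932244245 0.32425867159301336
```

View pics/ovt.png

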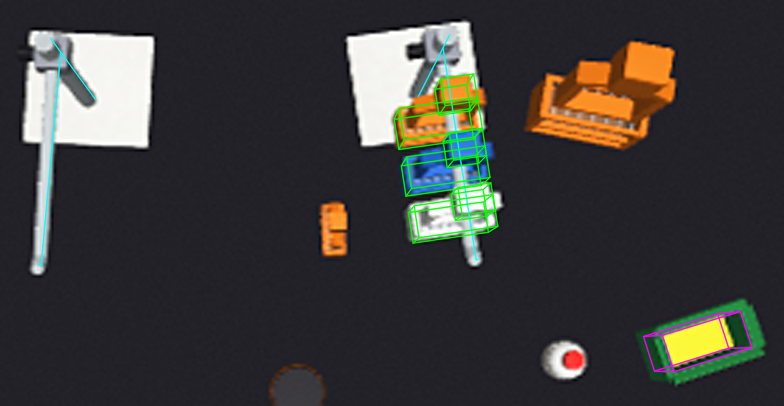

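View pics/ovs.png

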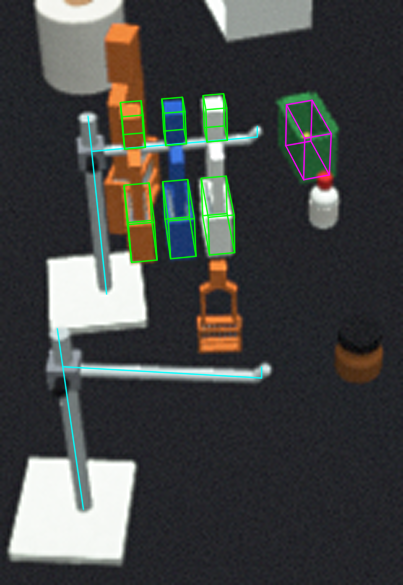

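The overlay fits: racks, stands and dish agree to about 2 mm, and the spare arm axis is at about 188 mm. The grip blocks sit about 3 mm towards -y of the model. Next I pick the white carrier.

```bash
cat > m.py <<'E'
from h import *
H=np.array([686,-71,0.]);hy=.15;S=np.array([681,222,0.]);sy=-.055
D=np.array([467,-309.5,0.]);dy=.31
def at(B,yaw,x,y,z): return R.from_euler('z',yaw).apply([x,y,z])+B
def o(yaw): return [np.pi,0,yaw]
def st(tag):
    s=bot.get_state();print(tag,'t%.2f'%s['t'],s['tcp_pos'].round(1),'F',s['contact_force'].round(2),'M',s['wrist_torque'].round(2),'open %.3f'%s['opening'],'gf %.1f'%s['gripper_force']);return s
def fz(): # steady mean force
    a=[]
    for _ in range(4): bot.dwell(.03);a.append(bot.get_state()['contact_force'])
    return np.mean(a,0)
G=134 # TCP height in carrier frame
def pick(k,out,w=0.6,yo=-2):
    bot.grip(w)
    bot.move_ptp(at(H,hy,-k,yo,285),o(hy))
    bot.movel(at(H,hy,-k,yo,70+G),max_speed=120);f0=fz()
    st('down');bot.grip(0,40);st('gripped')
    bot.movel(at(H,hy,-k,yo,95+G),max_speed=100);f=fz();st('lifted');print('dF',f-f0)
    bot.movel(at(H,hy,-out,yo,95+G),max_speed=200);st('out')
E
cat > s1.py <<'E'
from m import *
np.set_printoptions(precision=2,suppress=True)
for p,y in((at(H,hy,-122,0,285),hy),(at(H,hy,-42,0,204),hy),(at(H,hy,-215,0,229),hy),(at(S,sy,-235,0,230),sy),(at(S,sy,-50,0,230),sy),(at(S,sy,-50,0,190),sy),(at(D,dy,0,0,320),dy),(at(D,dy,0,0,140),dy)): print(solve_ik(p,o(y)))
pick(122,215)
cv2.imwrite('pics/side1.png',imaging.capture('side'));cv2.imwrite('pics/top1.png',imaging.capture('top'))
E
python3 s1.py
```

```text
[-0.29  0.34 -0.03  1.2   0.    2.71]
[-0.23  0.53  0.05  1.09  0.    2.76]
[-0.37  0.21 -0.36  1.    0.    2.62]
[ 0.34  0.24 -0.31  1.02  0.   -2.75]
[ 0.23  0.56  0.16  1.18  0.   -2.85]
[ 0.23  0.58  0.1   1.09  0.   -2.85]
[-0.72  0.31  0.    1.27  0.    2.11]
[-0.72  0.42 -0.3   0.85  0.    2.11]
down t3.43 [566.3 -91.5 205. ] F [ 0.03 -0.52 -0.32] M [ 0.03 -0.02 -0.04] open 0.597 gf 0.0
gripped t3.79 [566.2 -89.6 205.4] F [-1.34  4.43  6.86] M [1.08 0.34 0.01] open 0.273 gf 40.1
lifted t4.33 [565.2 -91.2 228.1] F [ 0.51 -0.3  -2.07] M [0.04 0.01 0.  ] open 0.276 gf 39.2
dF [-0.78 -0.26 -2.45]
out t4.94 [ 474.7 -105.4  229.3] F [ 0.34 -0.48 -1.11] M [ 0.01  0.   -0.01] open 0.273 gf 39.2
```

```bash
cat >> m.py <<'E'
PI=np.pi
def hang(k,thr=3.0,zc=68+G,yo=0):
    y=sy+PI; p=bot.get_state()['tcp_pos']
    bot.movel([p[0],p[1],265],max_speed=200)
    bot.move_ptp(at(S,sy,-235,yo,265),o(y)); bot.movel(at(S,sy,-235,yo,zc+25),max_speed=200)
    f=fz();st('front')
    hit=bot.movel(at(S,sy,-k,yo,zc+25),max_speed=150,threshold=6);st('in %s'%hit)
    return f
def lower(k,thr,zc=68+G,yo=0):
    bot.movel(at(S,sy,-k,yo,zc+9),max_speed=60);f0=fz();st('pre')
    hit=bot.movel(at(S,sy,-k,yo,zc-15),max_speed=8,threshold=thr);f=fz();st('hit %s'%hit);print('f0',f0,'f',f)
    return f0,f
E
cat > s2.py <<'E'
from m import *
np.set_printoptions(precision=2,suppress=True)
hang(50)
a=np.vstack([imaging.capture('top')[90:270,200:460]]);b=imaging.capture('side')[140:320,220:400]
cv2.imwrite('pics/in1.png',cv2.resize(np.hstack([a,b]),None,fx=1.8,fy=1.8,interpolation=cv2.INTER_CUBIC))
E
python3 s2.py
```

```text
front t7.78 [447.2 235.  228.2] F [ 0.49 -0.66 -2.02] M [-0.03 -0.02  0.03] open 0.272 gf 39.3
in False t9.16 [630.5 224.8 227. ] F [-0.09 -0.03 -2.19] M [ 0.01 -0.03 -0.02] open 0.274 gf 39.3
```

View pics/in1.png

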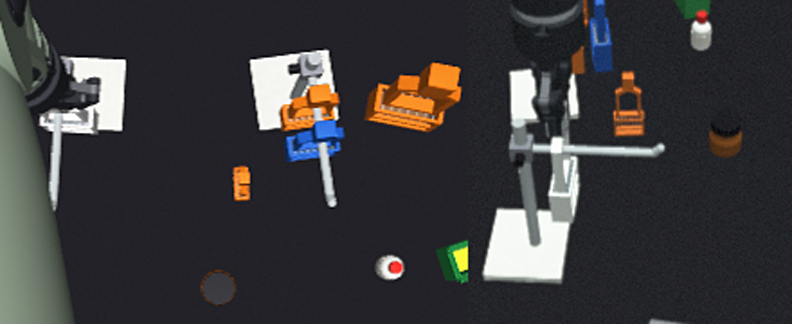

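The view shows the white carrier threaded on the spare arm near the post (side panel 563,180), with blue and orange still on the home hook. Now I lower it by feel.

```bash
cat > s3.py <<'E'
from m import *
np.set_printoptions(precision=2,suppress=True)
lower(50,3.0)
E
python3 s3.py
```

```text
pre t9.81 [631.2 224.8 211.2] F [ 0.52 -0.06 -1.74] M [ 0.02  0.03 -0.01] open 0.272 gf 39.4
hit True t11.28 [631.1 224.8 202.5] F [1.55 0.33 3.37] M [ 0.1  -0.33  0.02] open 0.275 gf 40.1
f0 [ 0.41 -0.01 -1.52] f [1.16 0.19 3.24]
```

```bash
cat >> m.py <<'E'
def release(up=.5):
    p=bot.get_state()['tcp_pos'];c=bot.get_state()['orientation']
    bot.movel([p[0],p[1],p[2]+up],max_speed=10) if up else 0
    print('lean',fz()); bot.grip(.6); st('open')
    bot.movel([p[0],p[1],290],max_speed=180); print('free',fz())
E
sed -i 's/,o(hy))/,o(hy+PI))/' m.py
cat > s4.py <<'E'
from m import *
np.set_printoptions(precision=2,suppress=True)
release(.5)
pick(82,215,yo=-1)
hang(98,zc=70+G)
cv2.imwrite('pics/side2.png',imaging.capture('side'))
lower(98,3.0,zc=70+G)
E
python3 s4.py
```

```text
lean [0.9  0.27 2.3 ]
open t12.10 [630.7 224.8 202.7] F [ 0.27 -0.48  0.17] M [-0.03  0.   -0.01] open 0.599 gf 0.0
free [-0.32 -0.27 -0.2 ]
down t15.22 [605.8 -84.3 205.1] F [ 0.21  0.2  -0.45] M [-0.02  0.01 -0.02] open 0.603 gf 0.0
gripped t15.57 [605.6 -82.9 205. ] F [-0.22  5.22  6.19] M [1.21 0.13 0.  ] open 0.279 gf 41.1
lifted t16.11 [604.5 -84.3 228. ] F [ 0.16 -0.46 -0.72] M [-0.01 -0.02 -0.04] open 0.276 gf 40.2
dF [ 0.17 -0.16 -1.09]
out t16.93 [ 474.6 -104.3  229.2] F [ 0.63 -0.13 -2.13] M [-0.02 -0.02 -0.01] open 0.272 gf 40.2
front t19.01 [447.3 234.7 230.2] F [ 0.87 -0.59 -0.72] M [-0.03 -0.03  0.03] open 0.276 gf 40.1
in False t20.07 [582.5 227.5 229. ] F [ 0.18 -0.39 -1.74] M [0.   0.02 0.02] open 0.275 gf 40.1
pre t20.68 [583.3 227.4 213.2] F [-0.71 -0.89 -1.31] M [-0.01 -0.04 -0.01] open 0.271 gf 40.1
hit True t22.36 [583.  227.3 201.4] F [1.4  0.62 3.28] M [-0.01 -0.16 -0.02] open 0.277 gf 40.7
f0 [ 0.04 -0.46 -1.17] f [ 0.83 -0.08  2.72]
```

```bash
cat > s5.py <<'E'
from m import *
np.set_printoptions(precision=2,suppress=True)
release(.5)
pick(42,215,w=.5,yo=0)
p=bot.get_state()['tcp_pos']
bot.movel([p[0],p[1],265],max_speed=200)
bot.move_ptp(at(D,dy,0,0,70+25+G),o(dy+PI)); bot.dwell(.3)
s=st('above dish'); print(s['orientation'])
for n in('top','side'): cv2.imwrite(f'pics/{n}3.png',imaging.capture(n))
E
python3 s5.py; cat > ov3.py <<'E'
from ov import *; from m import *
s=bot.get_state();p=s['tcp_pos'];yw=s['orientation'][2]
seg=col(box(D,dy,0,0,30,32,70,60),(255,0,255))+col(carrier(p-[0,0,G],yw),(255,255,0))+col(stand(S,sy,190),(255,255,0))
a=draw('top',cv2.imread('pics/top3.png'),seg,430,180,510,260,5)
b=draw('side',cv2.imread('pics/side3.png'),seg,310,90,390,190,4)
c=draw('side',cv2.imread('pics/side3.png'),[],235,95,345,295,2)
cv2.imwrite('pics/ov3.png',np.hstack([v if v.shape[0]==400 else cv2.resize(v,None,fx=400/v.shape[0],fy=400/v.shape[0]) for v in(a,b)]))
cv2.imwrite('pics/c3.png',c)
E
python3 ov3.py
```

```text
lean [-0.08  0.01  2.3 ]
open t23.16 [582.8 227.3 201.7] F [0.63 1.1  1.01] M [-0.02 -0.02 -0.01] open 0.601 gf 0.0
free [ 0.01 -0.49 -0.33]
down t26.32 [645.2 -77.3 205.2] F [ 0.48  0.94 -0.28] M [-0.01 -0.02  0.05] open 0.502 gf 0.0
gripped t26.62 [644.9 -76.5 205. ] F [-1.09  4.27  5.05] M [ 0.91  0.15 -0.06] open 0.275 gf 41.3
lifted t27.16 [643.9 -77.4 228. ] F [-0.13 -0.03 -1.59] M [-0.03  0.05  0.03] open 0.269 gf 40.5
dF [-0.48 -0.3  -1.69]
out t28.18 [ 474.4 -103.3  229.2] F [ 1.37  0.29 -1.7 ] M [0.03 0.03 0.01] open 0.276 gf 40.5
above dish t29.66 [ 467.5 -308.5  229.4] F [-1.05 -0.25 -1.52] M [-0.01  0.    0.02] open 0.276 gf 40.5
[-3.14  0.   -2.83]
```

View pics/ov3.png

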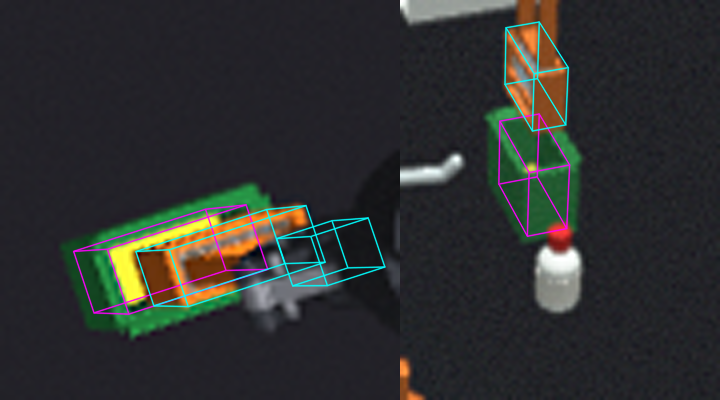

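The held orange carrier matches the model and the dish well lines up beneath it (top panel 190,255; side panel 534,165). Now I descend by feel.

```bash
cat > s6.py <<'E'
from m import *
np.set_printoptions(precision=2,suppress=True)
bot.movel(at(D,dy,0,0,70+G),max_speed=80);f0=fz();st('pre')
hit=bot.movel(at(D,dy,0,0,3+G),max_speed=20,threshold=4);f=fz();s=st('hit %s'%hit)
print('f0',f0,'f',f,'local',R.from_euler('z',-dy).apply(f-f0),'bottom',s['tcp_pos'][2]-G)
E
python3 s6.py
```

```text
pre t30.35 [ 467.3 -309.8  204.5] F [-0.51 -1.23 -0.45] M [-0.02 -0.04  0.03] open 0.273 gf 40.5
hit True t32.98 [ 467.  -309.4  146.4] F [-0.99  0.27  5.67] M [-0.07 -0.02  0.01] open 0.276 gf 41.3
f0 [-0.35 -0.23 -0.59] f [-0.15  0.37  4.74] local [0.37 0.51 5.34] bottom 12.360924932043815
```

```bash
cat > s7.py <<'E'
from m import *
np.set_printoptions(precision=2,suppress=True)
e=at(D,dy,0,-35,0)
for z in(6,12,20,36): print(z,proj('top',[e[0],e[1],z]),'seen 474.9 227.8')
p=bot.get_state()['tcp_pos']
bot.movel([p[0],p[1],p[2]-.8],max_speed=5,threshold=8);print('push',fz(),bot.get_state()['tcp_pos'])
E
python3 s7.py
```

```text
6 [[473.36 227.32]] seen 474.9 227.8
12 [[474.15 227.27]] seen 474.9 227.8
20 [[475.22 227.2 ]] seen 474.9 227.8
36 [[477.41 227.06]] seen 474.9 227.8
push [-0.32  0.61  6.06] [ 467.22 -309.58  146.21]
```

The plate height seen in the picture (about 12–18 mm) agrees with contact at about 12 mm, with no side load, so the carrier is on the plate. I release, retreat and take a last look.

```bash
cat > s8.py <<'E'
from m import *
from ov import *
np.set_printoptions(precision=2,suppress=True)
release(.5)
bot.move_ptp([330,-430,300],o(dy+PI));bot.dwell(.5);st('end')
t=imaging.capture('top');s=imaging.capture('side')
seg=col(carrier(at(D,dy,0,0,12),dy),(255,255,0))
a=draw('top',t,[],200,100,500,260,2.6);b=draw('side',s,[],225,80,385,290,1.9)
c=draw('side',s,seg,310,90,380,170,3.5);d=draw('top',t,seg,430,200,510,255,4)
v=np.zeros((600,790,3),np.uint8)
v[:a.shape[0],:780]=a[:,:780];h=180
b=cv2.resize(imaging.capture('side')[80:290,225:385],(137,180));
def put(i,x):
    k=180/i.shape[0];i=cv2.resize(i,None,fx=k,fy=k);v[418:598,x:x+i.shape[1]]=i
put(draw('side',s,[],235,190,345,300,1.64),0);put(c,190);put(d,360)
cv2.imwrite('pics/fin.png',v)
E
python3 s8.py
```

```text
lean [-0.37  0.56  3.83]
open t34.21 [ 467.1 -309.4  146.4] F [ 0.14  0.87 -0.83] M [-0.02  0.02 -0.01] open 0.601 gf 0.0
free [-0.25  0.4  -0.46]
end t36.55 [ 330.4 -429.7  300. ] F [ 0.08 -0.    0.02] M [0.02 0.02 0.01] open 0.601 gf 0.0
```

View pics/fin.png

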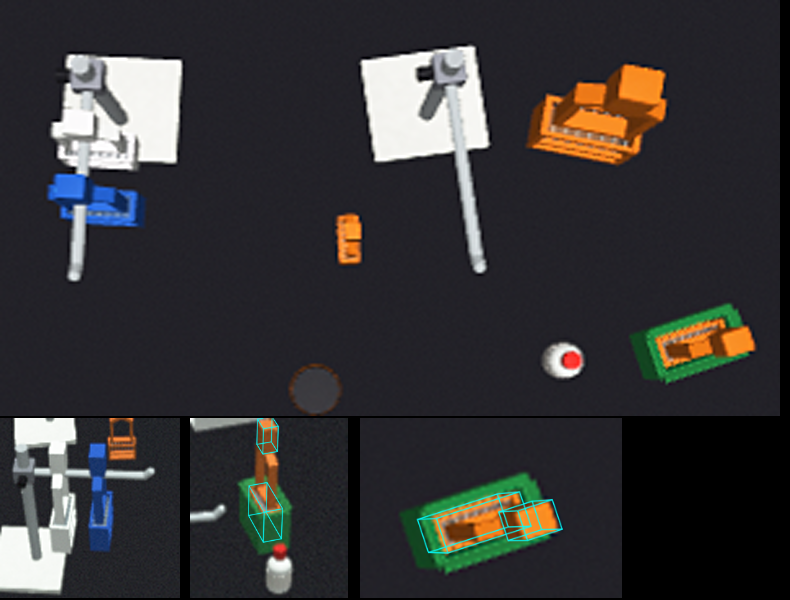

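The final view shows white and blue hanging on the spare hook at (75,130) and (70,195). The orange carrier is upright in the dish at (700,343), with its rack down in line with the model, and the dropper, jar and decoys have not moved.

```bash
python3 -c "
from bench import bot
print(bot.sign_off())"
```

```text
the job is handed in; nothing more can be done
None
```

The job is handed in at about 37 s of the 72 s allowed: white and blue hang on the spare hook, and the orange carrier stands upright on the lift plate in the dish, released, with at most about 7 N applied to the hook or the dish.

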